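Slide a relief block under a printing press head, home to its gauge

TASK

Lay the wooden relief block lengthwise on the bed of the small printing press and slide it flat under the low head until its leading end is pressed snugly, for a moment, against the stop screw of the register gauge behind; then let go and leave it there. The gauge is held only by a friction clamp and must not be shifted, the block's inked top must not be pushed against the head, and the other things on the desk are to be left alone.

Things in the scene. Friction and masses are not known exactly. Their poses are not given: they have to be found in the camera images.
- block: Loose relief block, a wooden bar with a thin grey lino face on top: 130 mm long (its x), 50 mm wide (its y), 23 mm thick, 0.14 to 0.28 kg. Origin: centre of its underside, z up. Both ends are alike and either may lead. It starts flat on the desk to the left or the right of the press.
- press: Fixed dark steel press. Origin on the desk below the middle of the head; x is the feed direction (away from the robot), y left, z up. Bed: flat plate, top 20 mm above the desk, x = -220 to +120 mm, y = +-65 mm. Tunnel: x = -25 to +25 mm between side walls with inner faces at y = +-27 mm (outer +-57), 2 mm of play each side of the block. The block slides on the bed with 1 to 3 N of friction.
- mouth (a point): Middle of the flared mouth before the tunnel, at bed height, 52 mm before the press origin; axes as the press. Two steel cheeks, 14 mm high, 6 mm thick, narrow from a gap of about 78 mm here to 54 mm at the tunnel, 27 mm further on, and guide the block in. The bed on the robot's side of this point is bare for 168 mm.
- head: The press's fixed grey head bridging the tunnel: origin at the centre of its underside, 46 mm above the desk, so that there is 26 mm of height above the bed and 3 mm over the block. 50 mm along x, 114 mm along y, 32 mm high, with a black knob (34 mm across) on top up to 90 mm above the desk. Axes as the press.
- gauge: Aluminium bar across the bed behind the tunnel, 56 x 18 mm. Origin: middle of the lower edge of its front face (looks to -x), at bed height, 70 to 74 mm beyond the press origin; axes as the press. From that face a steel stop screw, flat end 14 mm across, juts 4 to 24 mm towards the tunnel; its setting is not measured: find it by feel. Friction clamp: the bar stays put below about 11 N, slides along x above.
- bowl: Bystander: blue ceramic bowl with pencil shavings, 112 mm across, 55 mm high, loose; origin at the centre of its underside. It stands on the other side of the press from the block.
- eraser: Bystander: white eraser, 55 x 24 x 14 mm, loose; origin at the centre of its underside.
- sharpener: Bystander: metal pencil sharpener, 27 x 18 x 12 mm, loose; origin at the centre of its underside.
Not all that is in view belongs to the job. Of the things like the block, leave any that is purple; of the rest the larger one is meant.

How it is judged:
By the outcome, as a careful person would: the job done as asked, in the order asked, and still so for the second after the job is handed in, with the robot touching nothing.
It also fails if it takes over 58 s, if anything falls off the work surface, if the arm or the gripper's body presses on something with over 40 N, if the wrist force passes 120 N, or if a joint passes its speed limit or range.

ROBOT

A 7-joint arm with a two-finger parallel gripper is mounted at the origin on the work surface. World frame = base frame: x ahead of the robot, y to its left, z up, the work surface at z = 0. Lengths are in m, angles in rad, forces in N, time in s.
With the tool pointing down it reaches from about 0.4 to 0.875 m from the base axis. Payload 19.3 kg.
Tool frame: the origin (TCP) lies at the very end of the fingers, on their centre line; the grasp point (between the pads) lies 19 mm behind it; z points along the fingers, y is the line along which they close (so a half turn about z gives the same grasp; the last joint's range is limited). The gripper opens to 85 mm and grips with 20 to 120 N. Pads are 22 mm wide; open, the fingers measure 114 mm over their backs; the gripper's body (76 mm by 85 mm) begins 54 mm behind the grasp point. The pads swing forward as they close: fully open they stand 13 mm farther back than shut.
Start: joints at [-1.238, 0.521, -0.036, 1.599, 0.021, 1.021, -0.113], TCP at [0.245, 0.575, 0.231] pointing down, gripper open.
Joint ranges: [-2.91, 2.91], [-0.3, 2.13], [-1.5, 1.42], [0.17, 2.43], [-1.26, 4.41], [0.16, 1.93], [-2.52, 2.52]. Speed limits (rad/s): [1.89, 1.89, 2.39, 2.39, 3.01, 3.01, 3.01].

INTERFACE

Orientations are given as a rotation vector (axis times angle).
In Python, from bench import sense, capture, camera_params, close_job gives the robot as it stands.
- The arm moves only by the shell command python3 -m inch 'ROWS' [FORCE]. ROWS is text: rows parted by semicolons, each of 7 numbers parted by spaces: the turn, a rotation vector about the tool's x, y, z in degrees, then the shift along the tool's x, y, z in m, then the finger opening in m, from 0 to 0.0854. In form: wx wy wz tx ty tz gripper; .... A call has exactly 5 rows; each row is the pose to reach, as a shift and turn from the pose commanded when the call began, along the tool's axes at that moment; what a row does not reach only later rows make up. A row lasts 1/12 s, in which the tool goes at most 41.7 mm and 7.16 degrees, less where a joint would pass 70% of its speed; a pose out of reach is approached as far as the arm can. A call with a gripper value outside its range is refused whole. The fingers move at their own pace and stop on an object; FORCE is the grip in N (left out, the last holds). Time passes only in rows, so rows that repeat a pose let the fingers close, or fill a call up. It gives the time, the measured TCP pose, the force, the opening and the grip force at its end, in the units of the state.
- sense(): the state, without advancing time (a new reading comes with each control period).
- capture(name): name is "scene" or "top" or "wrist"; returns (picture, depth): 400x640x3 uint8, red, green, blue; 400x640 float32, m along the optical axis (not along the pixel's ray), 0 where there is no reading.
- camera_params(name): a dict with "vertical_fov" (degrees; the focal length in pixels is half the picture's height over the tangent of half this angle, whatever the lens; pixels are square), "cx", "cy" (the principal point, pixels), "extrinsics" (4x4, takes a point from camera to world coordinates). Camera axes: x right, y down, z forward; pixel columns grow to the right and rows downward; lengths in m; the calibration is good to about 2 mm. A picture is of the moment at which its call begins: read the wrist's pose just before it. camera_params takes no time and is no camera call; for the wrist camera it gives the pose at the moment of the call.
- close_job(): hands the job in; it is judged then, once.
The state is a dict: "t": time; "joint_positions": joint angles; "dq": joint speeds; "joint_efforts": joint torques, N m; "position": TCP position; "ee_rot": TCP orientation; "ft_force": force on the tool from outside, world axes, zero at the start; "wrist_torque": the same for the moment, N m; "opening": finger opening in m; "grip_force": force on a finger pad.
Only numpy, scipy, OpenCV 4.12 (cv2) and the standard library are available. Lean on these libraries where they do the work, as an engineer would, in place of code of your own. Each camera call takes 0.05 s, during which the arm holds its last target. There are 200 camera calls.

## Working session

There is one attempt and no reset: what is moved stays moved. The work goes in short steps, Python scripts to look and compute and a shell command to move; the robot and the scene stay as the last step left them, time stands still between calls to the robot, and variables do not carry over. Pictures are saved under pics/ and viewed, at most 13 in all, crops included, and the job is handed in when it is done.

```bash
mkdir -p pics; ls; cat > h.py <<'E'
import numpy as np, cv2
from bench import sense, capture, camera_params
def K(n):
    p=camera_params(n); f=200/np.tan(np.radians(p["vertical_fov"])/2); return f,p["cx"],p["cy"],np.array(p["extrinsics"])
def ray(n,u,v,z,k=None):
    f,cx,cy,T=k or K(n); d=T[:3,:3]@np.array([(u-cx)/f,(v-cy)/f,1]); o=T[:3,3]; return o+d*(z-o[2])/d[2]
def cloud(n,depth,k=None):
    f,cx,cy,T=k or K(n); v,u=np.mgrid[:400,:640]; P=np.stack([(u-cx)/f*depth,(v-cy)/f*depth,depth],-1); return P@T[:3,:3].T+T[:3,3]
E
python3 - <<'E'
from h import *
np.set_printoptions(precision=4,suppress=True)
for n in("top","scene"):
    k=K(n); im,d=capture(n); cv2.imwrite(f"pics/{n}0.png",im[...,::-1]); np.savez(f"{n}0.npz",im=im,d=d); print(n,k)
print(sense())
E
```

```text
pics
top (np.float64(378.6285124276816), 316.5187039694051, 202.47392529912403, array([[-0.0042, -0.9789,  0.2042,  0.3426],
       [-1.    ,  0.0051,  0.0043, -0.0174],
       [-0.0052, -0.2041, -0.9789,  0.9968],
       [ 0.    ,  0.    ,  0.    ,  1.    ]]))
scene (np.float64(368.09696177621004), 318.3610414757279, 195.97565696428182, array([[ 0.0327,  0.7353, -0.677 ,  1.1765],
       [ 0.9993, -0.0128,  0.0344, -0.0571],
       [ 0.0167, -0.6776, -0.7352,  0.7186],
       [ 0.    ,  0.    ,  0.    ,  1.    ]]))
{'t': 0.1, 'joint_positions': array([-1.2382,  0.5219, -0.0363,  1.6   ,  0.0212,  1.0211, -0.1128]), 'dq': array([-0.0008, -0.0023, -0.0005, -0.002 , -0.0009,  0.0011, -0.    ]), 'joint_efforts': array([  0.003 , -92.8483,   1.9837, -37.0524,   0.0181,   0.0055,
        -0.    ]), 'position': array([0.2449, 0.5747, 0.2308]), 'ee_rot': array([-0.6284, -3.078 ,  0.0016]), 'ft_force': array([-0.6587,  0.2029,  0.7552]), 'wrist_torque': array([ 0.0369,  0.0045, -0.058 ]), 'grip_force': 0.0, 'opening': 0.08542059740155086}
```

View pics/top0.png

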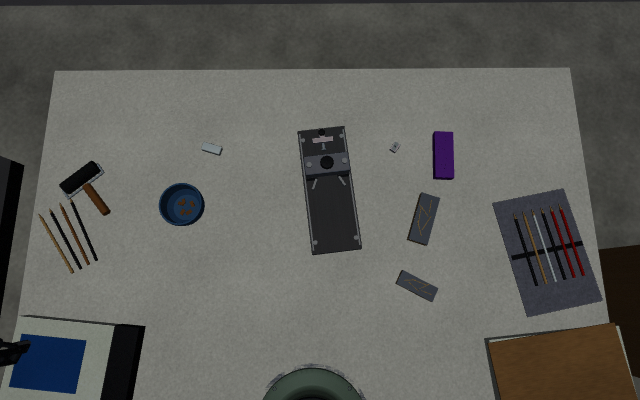

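View pics/scene0.png

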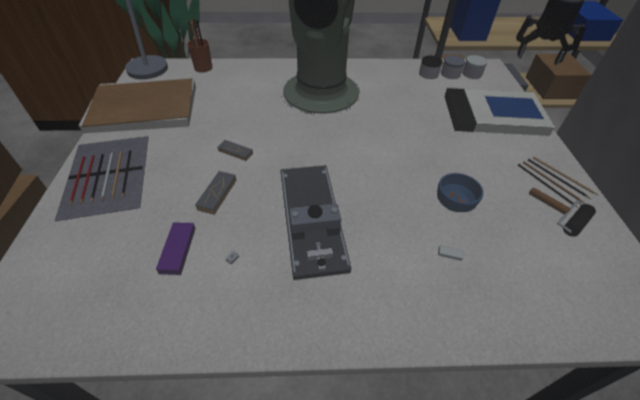

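The top view has three block-like things: purple at (443,155), which is excluded, a grey-topped one at (424,219), and a grey-topped one at (417,286). The press is at (330,190), with its head and knob at (327,162). I'll measure all three and confirm in a crop.

```bash
python3 - <<'E'
from h import *
np.set_printoptions(precision=4,suppress=True)
z=np.load("top0.npz"); im,d=z["im"],z["d"]; k=K("top"); P=cloud("top",d,k)
print("desk z",np.median(P[200:300,250:290,2]))
H=P[...,2]; 
m=((H>0.012)&(H<0.15)&(d>0)).astype(np.uint8)
n,l,st,c=cv2.connectedComponentsWithStats(m)
for i in range(1,n):
    if st[i,4]<40: continue
    q=P[l==i]; h=np.percentile(q[:,2],80)
    t=q[abs(q[:,2]-h)<.006]
    r=cv2.minAreaRect((t[:,:2]*1000).astype(np.float32))
    print(c[i].round(),st[i,4],"h",h.round(4),[np.round(a,1) for a in r])
cr=im[110:310,290:470,::-1]; cv2.imwrite("pics/crop.png",cv2.resize(np.clip(cr.astype(float)*1.6,0,255).astype(np.uint8),None,fx=3,fy=3,interpolation=cv2.INTER_CUBIC))
E
```

```text
desk z 0.0008954407758489658
[329. 190.] 6069 h 0.0335 [array([594. , -47.7]), array([306.6, 107.8]), np.float64(20.9)]
[443. 155.] 932 h 0.0247 [array([ 678. , -356.7]), array([ 51.6, 131.6]), np.float64(87.5)]
[395. 146.] 44 h 0.0152 [array([ 703.4, -228. ]), array([17.5, 25.2]), np.float64(51.1)]
[211. 148.] 151 h 0.0161 [array([702.2, 274.8]), array([54.6, 23.7]), np.float64(72.0)]
[ 85. 185.] 1058 h 0.0353 [array([573.6, 584.2]), array([146.1, 100.7]), np.float64(38.0)]
[179. 203.] 933 h 0.0547 [array([537.9, 333.6]), array([109.8, 109.3]), np.float64(88.8)]
[424. 219.] 996 h 0.0249 [array([ 503.6, -292.7]), array([ 50.8, 131.8]), np.float64(71.5)]
[417. 286.] 618 h 0.0196 [array([ 331.4, -265.4]), array([99.3, 38.4]), np.float64(62.0)]
[ 72. 360.] 9917 h 0.0384 [array([155.9, 578.8]), array([304.6, 189.5]), np.float64(84.6)]
[562. 365.] 9490 h 0.0358 [array([ 140.9, -592. ]), array([175.6, 325.4]), np.float64(5.8)]
[312. 389.] 1539 h 0.0248 [array([85.6, -3.9]), array([136.1,  33.3]), np.float64(89.6)]
```

View pics/crop.png

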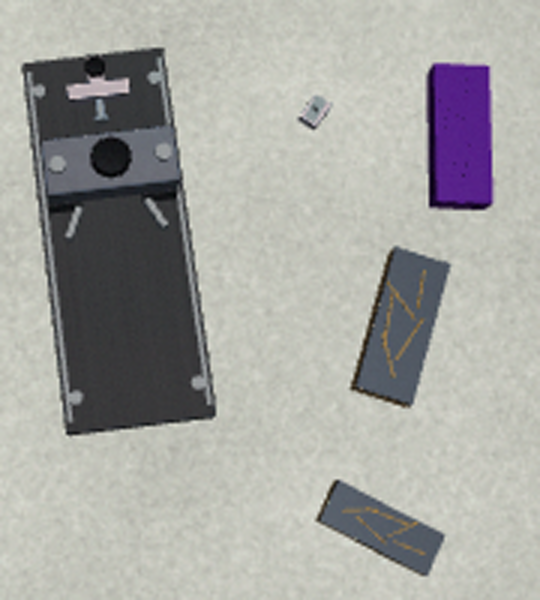

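The crop shows the grey block at crop (400,325), measured at 131.8x50.8x24 mm. The other grey piece at crop (380,525) is only 99x38 mm and the third is purple, so top-image (424,219) is the block meant. Next I'll get precise poses for it and the press.

```bash
cat >> h.py <<'E'
from scipy.spatial.transform import Rotation as Rn
def go(x,y,z,ydir):
    """shift & turn (tool axes) to a down-pointing tool at xyz whose closing line has world yaw ydir (deg, mod 180)"""
    s=sense(); R0=Rn.from_rotvec(s["ee_rot"]); best=None
    for a in (ydir,ydir+180):
        a=np.radians(a); Y=np.array([np.cos(a),np.sin(a),0]); Z=np.array([0,0,-1.]); R=Rn.from_matrix(np.stack([np.cross(Y,Z),Y,Z],1))
        w=np.degrees((R0.inv()*R).as_rotvec())
        if best is None or np.linalg.norm(w)<np.linalg.norm(best): best=w
    print("turn",best.round(2),"shift",R0.inv().apply(np.array([x,y,z])-s["position"]).round(4),"q7",s["joint_positions"][6].round(2),"t",s["t"],"F",s["ft_force"].round(1))
E
python3 - <<'E'
from h import *
np.set_printoptions(precision=4,suppress=True)
z=np.load("top0.npz"); im,d=z["im"],z["d"]; k=K("top"); P=cloud("top",d,k);H=P[...,2]
def rect(m,name):
    q=(P[m][:,:2]*1000).astype(np.float32); r=cv2.minAreaRect(q); b=cv2.boxPoints(r)
    e=[b[1]-b[0],b[2]-b[1]]; e=max(e,key=np.linalg.norm); a=np.degrees(np.arctan2(e[1],e[0]));a=(a+90)%180-90
    print(name,r[0],r[1],"yaw",a); return a
reg=np.zeros_like(H,bool);reg[120:262,290:370]=1
rect(reg&(H>.013)&(H<.027),"bed")
rect(reg&(H>.07)&(H<.1),"knob"); rect(reg&(H>.04)&(H<.1),"head"); print(np.median(P[reg&(H>.04)],0))
reg[:]=0;reg[185:255,400:445]=1
rect(reg&(H>.017),"block")
# colour/ray: corners of bed plane outline
m=((im.max(-1)<95)&(H>.01)).astype(np.uint8); m[:, :290]=0;m[:,370:]=0;m[:120]=0;m[262:]=0
c=max(cv2.findContours(m,0,cv2.CHAIN_APPROX_NONE)[0],key=cv2.contourArea)
ap=cv2.approxPolyDP(c,6,True)[:,0]; print(ap.tolist()); 
for p in ap: print(ray("top",*p,.02,k))
for n in range(3):
    pass
E
```

```text
bed (587.16015625, -44.64234924316406) (340.5912780761719, 130.12725830078125) yaw 6.7578735
knob (636.335205078125, -38.717166900634766) (50.531742095947266, 113.57575225830078) yaw -82.96257
head (677.29638671875, -33.88630676269531) (133.7399444580078, 113.64051818847656) yaw 6.786995
[ 0.6302 -0.0352  0.0787]
block (423.166015625, -197.52114868164062) (107.83503723144531, 379.58624267578125) yaw -50.026432
[[343, 126], [298, 131], [312, 254], [361, 248]]
[ 0.7607 -0.0869  0.02  ]
[0.7469 0.0368 0.02  ]
[ 0.4114 -0.001   0.02  ]
[ 0.4262 -0.127   0.02  ]
```

```bash
python3 -c "
from h import *
go(.5036,-.2927,.16,71.5); print(Rn.from_rotvec(sense()['ee_rot']).as_matrix().round(2))"
```

```text
turn [-0.06  0.   -4.58] shift [-0.578  -0.6965  0.0716] q7 -0.11 t 0.1 F [-0.7  0.2  0.8]
[[-0.92  0.39 -0.  ]
 [ 0.39  0.92 -0.  ]
 [-0.   -0.   -1.  ]]
```

```bash
python3 -m inch '0 0 -1 -.026 -.031 0 .085;0 0 -2 -.052 -.062 0 .085;0 0 -3 -.078 -.093 0 .085;0 0 -4 -.104 -.124 0 .085;0 0 -4.6 -.130 -.155 0 .085' 60; python3 -c "
from h import *
go(.5036,-.2927,.16,71.5)"
```

```text
t: 0.52
position: [0.3039, 0.3793, 0.231]
ee_rot: [-0.503, -3.101, 0.001]
ft_force: [1.4, 0.6, -0.4]
opening: 0.085
grip_force: 0.0
turn [-0.03 -0.    0.09] shift [-0.4018 -0.5745  0.0713] q7 0.22 t 0.5167 F [ 1.4  0.6 -0.4]
```

```bash
python3 -m inch '0 0 0 -.022 -.032 0 .085;0 0 0 -.044 -.064 0 .085;0 0 0 -.066 -.096 0 .085;0 0 0 -.088 -.128 0 .085;0 0 0 -.110 -.160 0 .085'; python3 -m inch '0 0 0 -.022 -.032 0 .085;0 0 0 -.044 -.064 0 .085;0 0 0 -.066 -.096 0 .085;0 0 0 -.088 -.128 0 .085;0 0 0 -.110 -.160 0 .085';python3 -m inch '0 0 0 -.022 -.032 0 .085;0 0 0 -.044 -.064 0 .085;0 0 0 -.066 -.096 0 .085;0 0 0 -.088 -.128 0 .085;0 0 0 -.110 -.160 0 .085'; python3 -c "
from h import *
go(.5036,-.2927,.16,71.5)"
```

```text
t: 0.93
position: [0.3574, 0.1929, 0.2313]
ee_rot: [-0.504, -3.101, -0.0]
ft_force: [1.0, 0.1, -0.6]
opening: 0.0848
grip_force: 0.0
t: 1.35
position: [0.4111, 0.0062, 0.2314]
ee_rot: [0.504, 3.101, 0.0]
ft_force: [1.0, 0.2, 0.5]
opening: 0.0854
grip_force: 0.0
t: 1.77
position: [0.4647, -0.1804, 0.2312]
ee_rot: [-0.504, -3.101, -0.0]
ft_force: [0.5, 1.4, 0.0]
opening: 0.0853
grip_force: 0.0
turn [ 0.   -0.01  0.03] shift [-0.0725 -0.0942  0.0712] q7 1.64 t 1.7667 F [0.5 1.4 0. ]
```

```bash
python3 -m inch '0 0 0 -.018 -.024 .018 .085;0 0 0 -.036 -.048 .036 .085;0 0 0 -.054 -.072 .054 .085;0 0 0 -.0725 -.094 .071 .085;0 0 0 -.0725 -.094 .071 .085'; python3 - <<'E'
from h import *
im,d=capture("wrist");k=K("wrist");P=cloud("wrist",d,k);H=P[...,2]
cv2.imwrite("pics/w0.png",im[...,::-1])
m=((H>.015)&(H<.035)&(d>0)).astype(np.uint8);n,l,st,c=cv2.connectedComponentsWithStats(m)
for i in range(1,n):
    if st[i,4]>800:
        q=P[l==i];h=np.percentile(q[:,2],60);q=q[abs(q[:,2]-h)<.004];r=cv2.minAreaRect((q[:,:2]*1000).astype(np.float32));print(c[i],st[i],h,r)
go(.5036,-.2927,.003,71.5)
E
```

```text
t: 2.18
position: [0.5028, -0.2949, 0.1568]
ee_rot: [-0.51, -3.096, 0.002]
ft_force: [-1.8, 1.2, -1.4]
opening: 0.0853
grip_force: 0.0
[577.47764573 129.57932466] [  489     0   151   346 31806] 0.021902081293396658 ((588.702880859375, -57.362586975097656), (341.0129089355469, 105.51777648925781), 6.828053951263428)
[321.51074279 177.33382443] [ 291  108   62  143 8145] 0.024819107016067952 ((503.2851867675781, -292.6409606933594), (50.17475891113281, 130.31387329101562), 71.5333251953125)
[311.25234899 332.81073826] [ 276  292   72   81 3725] 0.02479630463436311 ((659.5217895507812, -355.92578125), (50.862815856933594, 95.42597198486328), 87.071044921875)
turn [-0.05 -0.18 -0.15] shift [-0.0015  0.0004  0.1551] q7 1.86 t 2.2333 F [-0.2  0.9  1.6]
```

View pics/w0.png

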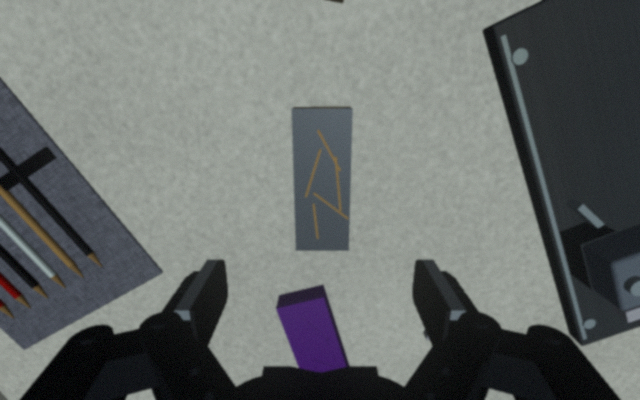

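The wrist view shows the block at (322,178), centred between the fingers, with the purple block clear of them at (315,330). Descending to grip.

```bash
python3 -m inch '0 0 0 -.001 0 .03 .085;0 0 0 -.0015 0 .06 .085;0 0 0 -.0015 0 .09 .085;0 0 0 -.0015 0 .12 .085;0 0 0 -.0015 0 .135 .085'; python3 -c "
from h import *
go(.5033,-.2926,.003,71.5)"
```

```text
t: 2.65
position: [0.504, -0.2893, 0.0227]
ee_rot: [-0.502, -3.098, -0.002]
ft_force: [-0.9, 0.2, -0.2]
opening: 0.0852
grip_force: 0.0
turn [ 0.05 -0.16  0.08] shift [-0.0004 -0.0034  0.0197] q7 1.92 t 2.65 F [-0.9  0.2 -0.2]
```

```bash
python3 -m inch '0 0 0 0 -.001 .008 .085;0 0 0 0 -.002 .015 .085;0 0 0 0 -.002 .0185 .085;0 0 0 0 -.002 .0185 .085;0 0 0 0 -.002 .0185 .085'; python3 -m inch '0 0 0 0 0 0 .03;0 0 0 0 0 0 .03;0 0 0 0 0 0 .03;0 0 0 0 0 0 .03;0 0 0 0 0 0 .03' 50;python3 -m inch '0 0 0 0 0 0 .03;0 0 0 0 0 0 .03;0 0 0 0 0 0 .03;0 0 0 0 0 0 .03;0 0 0 0 0 0 .03'; python3 -c "
from h import *
go(.5033,-.2926,.10,71.5)"
```

```text
t: 3.07
position: [0.5049, -0.2931, 0.0077]
ee_rot: [0.504, 3.1, -0.0]
ft_force: [0.1, -0.4, 0.3]
opening: 0.0851
grip_force: 0.0
t: 3.48
position: [0.5047, -0.293, 0.0075]
ee_rot: [0.504, 3.1, -0.0]
ft_force: [-2.6, 1.4, 10.2]
opening: 0.049
grip_force: 51.0
t: 3.9
position: [0.5047, -0.293, 0.0075]
ee_rot: [0.504, 3.1, -0.0]
ft_force: [-1.8, 2.6, 10.2]
opening: 0.0486
grip_force: 51.0
turn [0.   0.04 0.02] shift [ 0.0014 -0.     -0.0925] q7 1.93 t 3.9 F [-1.8  2.6 10.2]
```

```bash
python3 -m inch '0 0 0 0 0 -.01 .03;0 0 0 0 0 -.03 .03;0 0 0 0 0 -.055 .03;0 0 0 0 0 -.08 .03;0 0 0 0 0 -.10 .03'; python3 -m inch '0 0 0 0 0 0 .03;0 0 0 0 0 0 .03;0 0 0 0 0 0 .03;0 0 0 0 0 0 .03;0 0 0 0 0 0 .03'; python3 -c "
from h import *
go(.518,-.0529,.1075,96.8)"
```

```text
t: 4.32
position: [0.5045, -0.2931, 0.1091]
ee_rot: [0.505, 3.1, -0.0]
ft_force: [0.1, 1.3, -2.5]
opening: 0.0487
grip_force: 53.7
t: 4.73
position: [0.5039, -0.2928, 0.1059]
ee_rot: [-0.504, -3.099, -0.001]
ft_force: [0.5, 0.2, -2.7]
opening: 0.0485
grip_force: 53.7
turn [  0.03  -0.09 -25.29] shift [ 0.0627  0.2319 -0.0015] q7 1.89 t 4.7333 F [ 0.5  0.2 -2.7]
```

```bash
python3 -m inch '0 0 -3 .007 .025 0 .03;0 0 -7 .015 .055 0 .03;0 0 -11 .024 .088 0 .03;0 0 -15 .033 .121 0 .03;0 0 -18 .040 .150 0 .03';  python3 -c "
from h import *
go(.518,-.0529,.1075,96.8)"
```

```text
t: 5.15
position: [0.5135, -0.1359, 0.1062]
ee_rot: [-0.007, -3.14, -0.001]
ft_force: [1.2, -0.3, -1.8]
opening: 0.0487
grip_force: 53.7
turn [ 0.03 -0.06 -7.04] shift [-0.0041  0.083  -0.0012] q7 1.88 t 5.15 F [ 1.2 -0.3 -1.8]
```

```bash
python3 -m inch '0 0 -2 -.001 .02 0 .03;0 0 -4 -.002 .045 0 .03;0 0 -6 -.003 .065 0 .03;0 0 -7 -.004 .078 0 .03;0 0 -7 -.004 .080 0 .03';python3 -m inch '0 0 0 0 0 0 .03;0 0 0 0 0 0 .03;0 0 0 0 0 0 .03;0 0 0 0 0 0 .03;0 0 0 0 0 0 .03';  python3 - <<'E'
from h import *
go(.518,-.0529,.03,96.8)
im,d=capture("top");k=K("top");P=cloud("top",d,k);cv2.imwrite("pics/t1.png",cv2.resize(np.clip(im[100:300,240:420,::-1]*1.6,0,255).astype(np.uint8),None,fx=3,fy=3))
im,d=capture("scene");cv2.imwrite("pics/s1.png",cv2.resize(np.clip(im[130:290,240:420,::-1]*1.6,0,255).astype(np.uint8),None,fx=3,fy=3))
E
```

```text
t: 5.57
position: [0.5188, -0.0556, 0.1063]
ee_rot: [0.184, -3.135, -0.001]
ft_force: [0.4, 0.4, -2.8]
opening: 0.0486
grip_force: 53.7
t: 5.98
position: [0.5187, -0.0588, 0.1068]
ee_rot: [-0.176, 3.137, -0.0]
ft_force: [0.0, -0.7, -3.1]
opening: 0.0487
grip_force: 53.7
turn [-0.01 -0.   -0.36] shift [-0.      0.006   0.0768] q7 1.82 t 5.9833 F [ 0.  -0.7 -3.1]
```

View pics/s1.png

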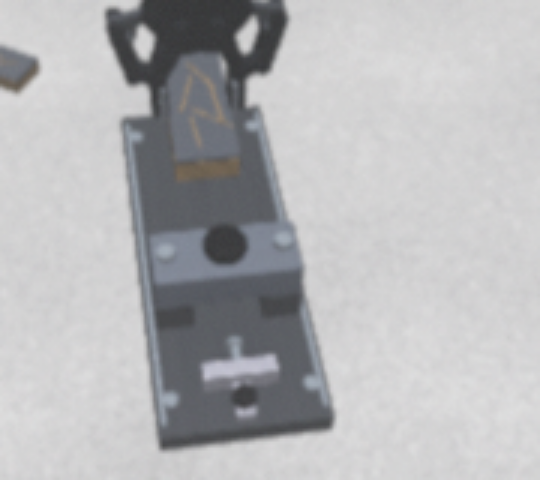

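The scene crop shows the block held level at (205,110), in line with the press bed and before the head at (225,250). Now lowering it.

```bash
python3 -m inch '0 0 -.4 0 .005 .015 .03;0 0 -.4 0 .006 .03 .03;0 0 -.4 0 .006 .05 .03;0 0 -.4 0 .006 .065 .03;0 0 -.4 0 .006 .07 .03';python3 -m inch '0 0 0 0 0 0 .03;0 0 0 0 0 0.001 .03;0 0 0 0 0 0.002 .03;0 0 0 0 0 0.003 .03;0 0 0 0 0 0.004 .03';  python3 - <<'E'
from h import *
go(.518,-.0529,.0275,96.8)
E
```

```text
t: 6.5
position: [0.5171, -0.0521, 0.035]
ee_rot: [0.189, -3.134, -0.0]
ft_force: [-0.2, 0.1, -2.3]
opening: 0.0487
grip_force: 53.6
t: 6.92
position: [0.5184, -0.0521, 0.0334]
ee_rot: [-0.189, 3.135, -0.0]
ft_force: [0.1, 0.5, -1.9]
opening: 0.049
grip_force: 53.6
turn [-0.01  0.06  0.12] shift [ 0.0005 -0.0007  0.0059] q7 1.84 t 6.9167 F [ 0.1  0.5 -1.9]
```

```bash
python3 -m inch '0 0 0 0 0 0.001 .03;0 0 0 0 0 0.002 .03;0 0 0 0 0 0.003 .03;0 0 0 0 0 0.004 .03;0 0 0 0 0 0.004 .03';python3 -m inch '0 0 0 0 0 0 .03;0 0 0 0 0 0.0005 .03;0 0 0 0 0 0.001 .03;0 0 0 0 0 0.0015 .03;0 0 0 0 0 0.0015 .03'
```

```text
t: 7.33
position: [0.5179, -0.0521, 0.0286]
ee_rot: [0.19, -3.136, 0.0]
ft_force: [-0.5, 0.8, -2.8]
opening: 0.0489
grip_force: 53.6
t: 7.75
position: [0.518, -0.0521, 0.0275]
ee_rot: [-0.189, 3.136, 0.0]
ft_force: [-1.3, 0.8, 5.0]
opening: 0.0486
grip_force: 54.4
```

```bash
python3 -m inch '0 0 0 0 0 0 .07;0 0 0 0 0 0 .07;0 0 0 0 0 0 .07;0 0 0 0 0 0 .07;0 0 0 0 0 0 .07';python3 -m inch '0 0 0 0 0 -.01 .07;0 0 0 0 0 -.03 .07;0 0 0 0 0 -.05 .07;0 0 0 0 0 -.06 .07;0 0 0 0 0 -.06 .07'
python3 - <<'E'
from h import *
im,d=capture("top");k=K("top");P=cloud("top",d,k);H=P[...,2]
cv2.imwrite("pics/t2.png",cv2.resize(np.clip(im[100:300,240:420,::-1]*1.6,0,255).astype(np.uint8),None,fx=3,fy=3))
im,d=capture("wrist");k=K("wrist");P=cloud("wrist",d,k);H=P[...,2];cv2.imwrite("pics/w2.png",im[...,::-1])
m=((H>.036)&(H<.050)&(d>0)).astype(np.uint8);m=cv2.erode(m,np.ones((3,3)));n,l,st,c=cv2.connectedComponentsWithStats(m)
for i in range(1,n):
    if st[i,4]>800:
        q=P[l==i];r=cv2.minAreaRect((q[:,:2]*1000).astype(np.float32));print(c[i],st[i],np.median(q[:,2]),r)
E
```

```text
t: 8.17
position: [0.518, -0.0521, 0.0273]
ee_rot: [-0.19, 3.136, -0.0]
ft_force: [0.0, -0.1, -0.5]
opening: 0.0703
grip_force: 0.0
t: 8.58
position: [0.5192, -0.0521, 0.0897]
ee_rot: [-0.189, 3.132, -0.0]
ft_force: [0.4, 0.1, 0.1]
opening: 0.0697
grip_force: 0.0
[319.68121917 208.44272488] [  276   115    88   194 14797] 0.04246272001036416 ((516.4151000976562, -53.287025451660156), (130.09263610839844, 48.99245071411133), 6.97117280960083)
```

View pics/w2.png

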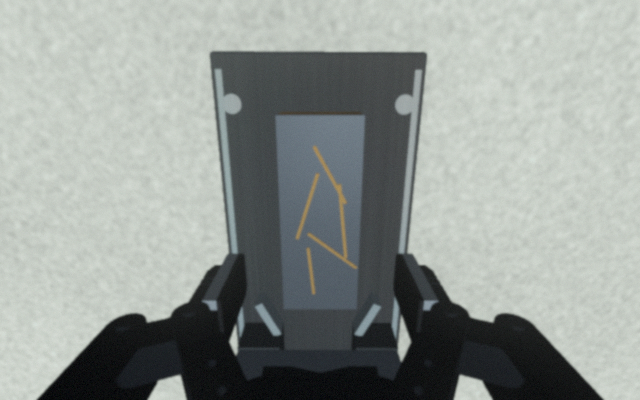

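The wrist view shows the block at (320,210), centred and straight on the bed just before the cheeks at (268,318) and (368,318). Next the fingers go, nearly closed, behind its rear end at (320,113).

```bash
python3 -c "
from h import *
go(.4329,-.0630,.09,96.8)"
python3 -m inch '0 0 0 .018 0 0 .05;0 0 0 .036 0 0 .015;0 0 0 .054 0 0 .015;0 0 0 .072 0 0 .015;0 0 0 .086 0 0 .015'
python3 -m inch '0 0 0 0 0 0 .015;0 0 0 0 0 0 .015;0 0 0 0 0 0 .015;0 0 0 0 0 0 .015;0 0 0 0 0 0 .015'
python3 -c "
from h import *
go(.4329,-.0630,.03,96.8)"
```

```text
turn [-0.    0.04  0.13] shift [ 0.086  -0.0007 -0.0025] q7 1.83 t 8.6833 F [-0.4 -0.   0. ]
t: 9.1
position: [0.4307, -0.0626, 0.0865]
ee_rot: [0.189, -3.134, -0.0]
ft_force: [-0.2, -0.6, -0.1]
opening: 0.0151
grip_force: 0.0
t: 9.52
position: [0.4331, -0.0624, 0.0871]
ee_rot: [0.19, -3.136, 0.0]
ft_force: [-0.6, -0.3, -0.7]
opening: 0.0153
grip_force: 0.0
turn [-0.   -0.    0.13] shift [ 0.0002 -0.0006  0.0571] q7 1.85 t 9.5167 F [-0.6 -0.3 -0.7]
```

```bash

python3 -m inch '0 0 .1 0 -.0006 .012 .015;0 0 .1 0 -.0006 .025 .015;0 0 .1 0 -.0006 .038 .015;0 0 .1 0 -.0006 .05 .015;0 0 .1 0 -.0006 .057 .015'
python3 -m inch '0 0 0 -.001 0 0 .015;0 0 0 -.002 0 0 .015;0 0 0 -.003 0 0 .015;0 0 0 -.004 0 0 .015;0 0 0 -.005 0 0 .015'
python3 -m inch '0 0 0 -.001 0 0 .015;0 0 0 -.002 0 0 .015;0 0 0 -.003 0 0 .015;0 0 0 -.004 0 0 .015;0 0 0 -.005 0 0 .015'
python3 -c "
from h import *
im,d=capture('top');cv2.imwrite('pics/t3.png',cv2.resize(np.clip(im[100:300,240:420,::-1]*1.6,0,255).astype(np.uint8),None,fx=3,fy=3))
go(.4329,-.0630,.03,96.8)"
```

```text
t: 9.93
position: [0.4326, -0.0629, 0.0291]
ee_rot: [0.187, -3.135, -0.0]
ft_force: [0.0, 0.5, -0.6]
opening: 0.0148
grip_force: 0.0
t: 10.35
position: [0.4382, -0.0624, 0.0308]
ee_rot: [-0.187, 3.135, -0.0]
ft_force: [-0.3, -0.4, -0.2]
opening: 0.0149
grip_force: 0.0
t: 10.77
position: [0.4425, -0.0618, 0.0303]
ee_rot: [0.187, -3.136, -0.0]
ft_force: [-1.8, -0.1, 1.9]
opening: 0.0153
grip_force: 1.0
turn [ 0.   -0.02  0.02] shift [ 0.0098 -0.      0.0003] q7 1.88 t 10.8167 F [-1.5  1.   1.3]
```

```bash

python3 -m inch '0 0 0 -.003 0 0 .015;0 0 0 -.006 0 0 .015;0 0 0 -.009 0 0 .015;0 0 0 -.012 0 0 .015;0 0 0 -.015 0 0 .015'
python3 -m inch '0 0 0 -.003 0 0 .015;0 0 0 -.006 0 0 .015;0 0 0 -.009 0 0 .015;0 0 0 -.012 0 0 .015;0 0 0 -.015 0 0 .015'
python3 -c "
from h import *
im,d=capture('scene');a=cv2.resize(np.clip(im[130:290,260:380,::-1]*1.6,0,255).astype(np.uint8),None,fx=3,fy=3)
im,d=capture('top');b=cv2.resize(np.clip(im[110:270,280:380,::-1]*1.6,0,255).astype(np.uint8),None,fx=3,fy=3)
cv2.imwrite('pics/st4.png',np.hstack([a,b]))
go(.4725,-.0583,.03,96.8)"
```

```text
t: 11.23
position: [0.4579, -0.06, 0.0303]
ee_rot: [0.187, -3.136, -0.0]
ft_force: [-1.6, 0.3, -1.0]
opening: 0.0153
grip_force: 0.6
t: 11.65
position: [0.4727, -0.0583, 0.0303]
ee_rot: [-0.187, 3.136, -0.0]
ft_force: [-1.4, -0.2, -0.8]
opening: 0.0151
grip_force: 0.4
turn [-0.01  0.04  0.03] shift [ 0.0006 -0.      0.0003] q7 1.86 t 11.75 F [-0.3  0.1  0.3]
```

View pics/st4.png

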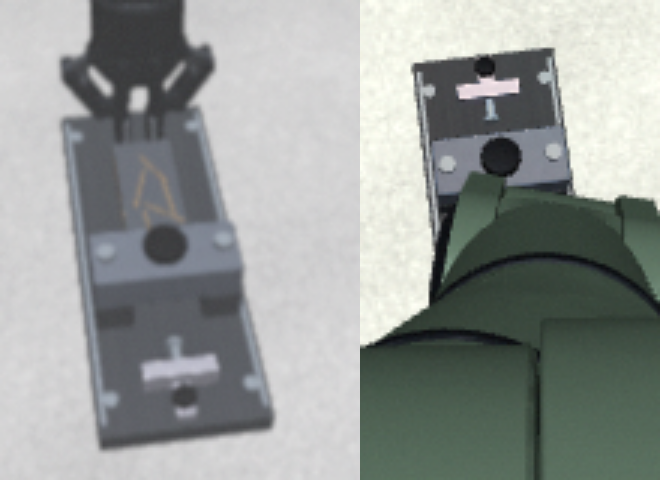

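The scene crop shows the block at (150,190), straight and entering under the head. The right-hand top crop shows the stop screw tip at (491,119), about 18 mm out from the gauge bar, so roughly 75–80 mm remain. Continuing.

```bash

python3 -m inch '0 0 0 -.003 0 0 .015;0 0 0 -.006 0 0 .015;0 0 0 -.009 0 0 .015;0 0 0 -.012 0 0 .015;0 0 0 -.015 0 0 .015'
python3 -m inch '0 0 0 -.003 0 0 .015;0 0 0 -.006 0 0 .015;0 0 0 -.009 0 0 .015;0 0 0 -.012 0 0 .015;0 0 0 -.015 0 0 .015'
python3 -m inch '0 0 0 -.003 0 0 .015;0 0 0 -.006 0 0 .015;0 0 0 -.009 0 0 .015;0 0 0 -.012 0 0 .015;0 0 0 -.015 0 0 .015'
python3 - <<'E'
from h import *
go(.522,-.0524,.03,96.8)
im,d=capture('top');k=K('top');b=cv2.resize(np.clip(im[110:190,280:380,::-1]*1.6,0,255).astype(np.uint8),None,fx=6,fy=6);cv2.imwrite('pics/t5.png',b)
E
```

```text
t: 12.17
position: [0.4876, -0.0565, 0.0303]
ee_rot: [0.187, -3.136, 0.0]
ft_force: [-0.9, 0.2, -0.3]
opening: 0.0151
grip_force: 0.8
t: 12.58
position: [0.5025, -0.0547, 0.0303]
ee_rot: [0.187, -3.136, 0.0]
ft_force: [-2.1, -0.4, 1.0]
opening: 0.0151
grip_force: 0.9
t: 13.0
position: [0.5174, -0.0529, 0.0303]
ee_rot: [-0.187, 3.136, -0.0]
ft_force: [-2.4, 0.0, 1.5]
opening: 0.015
grip_force: 1.0
turn [-0.    0.    0.02] shift [-0.0046 -0.      0.0003] q7 1.85 t 13.0 F [-2.4  0.   1.5]
```

View pics/t5.png

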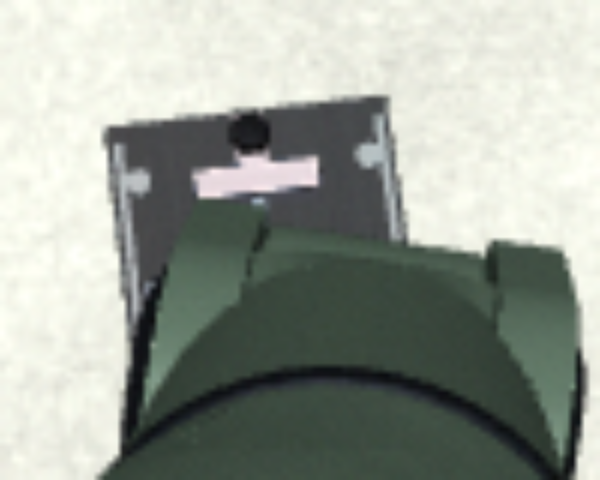

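```bash

python3 -m inch '0 0 0 -.003 0 0 .015;0 0 0 -.006 0 0 .015;0 0 0 -.009 0 0 .015;0 0 0 -.012 0 0 .015;0 0 0 -.015 0 0 .015'
python3 - <<'E'
from h import *
k=K('scene')
for i in range(1):
    im,d=capture('scene');b=cv2.resize(np.clip(im[205:275,280:360,::-1]*1.8,0,255).astype(np.uint8),None,fx=8,fy=8,interpolation=cv2.INTER_CUBIC);cv2.imwrite('pics/s6.png',b)
P=cloud('scene',d,k); c,s=np.cos(np.radians(6.8)),np.sin(np.radians(6.8))
x=(P[...,0]-.6365)*c+(P[...,1]+.0387)*s; y=-(P[...,0]-.6365)*s+(P[...,1]+.0387)*c; H=P[...,2]
for yy in range(-20,21,5):
    m=(abs(y*1000-yy)<2.5)&(x>.02)&(x<.1)&(H>.0)&(H<.07); o=np.argsort(x[m]); print(yy,[(int(a*1000),int(b*1000)) for a,b in zip(x[m][o],H[m][o])][:22])
E
```

```text
t: 13.47
position: [0.5323, -0.0511, 0.0303]
ee_rot: [0.187, -3.136, 0.0]
ft_force: [-0.8, 0.0, 0.5]
opening: 0.0148
grip_force: 0.6
-20 [(21, 39), (24, 54), (24, 53), (24, 43), (24, 65), (25, 40), (25, 48), (25, 21), (25, 59), (25, 52), (25, 25), (25, 52), (25, 59), (26, 63), (26, 63), (26, 49), (26, 19), (26, 35), (27, 42), (27, 68), (27, 32), (28, 18)]
-15 [(20, 40), (23, 41), (23, 41), (24, 64), (24, 64), (24, 46), (24, 50), (24, 49), (24, 64), (25, 58), (25, 68), (25, 54), (25, 58), (25, 69), (26, 55), (26, 43), (26, 63), (26, 55), (26, 41), (26, 59), (26, 63), (26, 63)]
-10 [(21, 41), (23, 44), (24, 44), (24, 67), (24, 52), (25, 60), (25, 67), (25, 53), (25, 64), (25, 50), (25, 57), (25, 61), (25, 43), (25, 65), (26, 42), (26, 69), (26, 58), (26, 51), (27, 41), (28, 43), (31, 42), (33, 45)]
-5 [(22, 41), (23, 45), (23, 42), (23, 54), (24, 55), (25, 66), (25, 52), (25, 59), (26, 68), (26, 42), (26, 64), (26, 65), (26, 50), (26, 54), (26, 62), (26, 43), (29, 42), (30, 44), (31, 41), (32, 43), (34, 41), (34, 42)]
0 [(22, 40), (24, 50), (24, 43), (25, 47), (25, 62), (25, 66), (25, 
[... 349 characters left out ...]
32, 44), (34, 43), (34, 44)]
10 [(23, 43), (23, 58), (24, 49), (25, 57), (25, 68), (25, 54), (25, 50), (25, 43), (25, 65), (26, 54), (26, 65), (26, 58), (26, 43), (26, 68), (26, 69), (26, 62), (26, 40), (26, 66), (28, 43), (30, 40), (32, 43), (32, 41)]
15 [(22, 42), (23, 43), (24, 55), (24, 48), (24, 51), (24, 62), (24, 63), (24, 59), (25, 41), (25, 53), (25, 67), (25, 60), (25, 57), (25, 49), (25, 49), (25, 67), (26, 60), (26, 57), (26, 42), (27, 44), (27, 55), (27, 41)]
20 [(22, 40), (22, 41), (23, 64), (24, 58), (24, 51), (25, 47), (25, 55), (25, 48), (25, 52), (25, 63), (25, 59), (25, 66), (26, 56), (27, 42), (27, 43), (27, 65), (29, 42), (31, 41), (34, 44), (34, 29), (34, 41), (35, 27)]
```

View pics/s6.png

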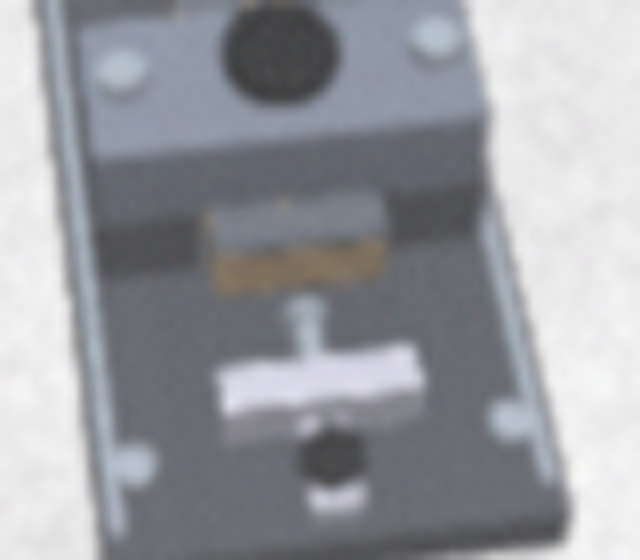

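The crop shows the leading end emerged, with its top edge at (300,243). The screw head's near rim is at (302,295) and the bar at (320,375). I'll measure the gap by ray cast.

```bash
python3 - <<'E'
from h import *
k=K('scene'); c,s=np.cos(np.radians(6.8)),np.sin(np.radians(6.8))
def px(u,v,z): p=ray('scene',280+u/8,205+v/8,z,k); return ((p[0]-.6365)*c+(p[1]+.0387)*s)*1000
print('lead',px(300,243,.043)); 
for z in(.034,.038): print('screw tip',z,px(302,295,z))
print('bar front top z .038',px(305,352,.038))
go(.5323,-.0511,.03,96.8)
E
python3 -m inch '0 0 0 -.001 0 0 .015;0 0 0 -.002 0 0 .015;0 0 0 -.003 0 0 .015;0 0 0 -.004 0 0 .015;0 0 0 -.005 0 0 .015'
```

```text
lead 40.135922973042604
screw tip 0.034 51.68529986879504
screw tip 0.038 54.50329883630813
bar front top z .038 73.69538448375216
turn [-0.    0.04  0.03] shift [ 0.0007 -0.      0.0003] q7 1.84 t 13.5167 F [ 0.1 -0.5 -0.9]
t: 13.93
position: [0.5371, -0.0506, 0.0303]
ee_rot: [-0.187, 3.136, -0.0]
ft_force: [-1.1, -0.2, 0.1]
opening: 0.0152
grip_force: 0.5
```

```bash

python3 -m inch '0 0 0 -.0004 0 0 .015;0 0 0 -.0008 0 0 .015;0 0 0 -.0012 0 0 .015;0 0 0 -.0016 0 0 .015;0 0 0 -.002 0 0 .015' | egrep 'pos|ft|t:'
python3 -m inch '0 0 0 -.0004 0 0 .015;0 0 0 -.0008 0 0 .015;0 0 0 -.0012 0 0 .015;0 0 0 -.0016 0 0 .015;0 0 0 -.002 0 0 .015'| egrep 'pos|ft|t:'
python3 -m inch '0 0 0 -.0002 0 0 .015;0 0 0 -.0004 0 0 .015;0 0 0 -.0006 0 0 .015;0 0 0 -.0008 0 0 .015;0 0 0 -.001 0 0 .015'| egrep 'pos|ft|t:'
```

```text
t: 14.35
position: [0.539, -0.0503, 0.0303]
ee_rot: [-0.187, 3.136, 0.0]
ft_force: [-1.1, -0.5, 0.0]
t: 14.77
position: [0.541, -0.0501, 0.0303]
ee_rot: [0.187, -3.136, 0.0]
ft_force: [-0.7, -0.2, -0.4]
t: 15.18
position: [0.542, -0.05, 0.0303]
ee_rot: [-0.187, 3.136, -0.0]
ft_force: [-1.8, -0.3, -0.8]
```

```bash
cat > chk.py <<'E'
import sys
from bench import sense
s=sense(); print(round(s["t"],2),s["position"].round(4),s["ft_force"].round(1),round(s["grip_force"],1)); sys.exit(s["ft_force"][0]<-3.6)
E
python3 -m inch '0 0 0 -.0002 0 0 .015;0 0 0 -.0004 0 0 .015;0 0 0 -.0006 0 0 .015;0 0 0 -.0008 0 0 .015;0 0 0 -.0008 0 0 .015' >/dev/null; python3 chk.py &&
python3 -m inch '0 0 0 -.0002 0 0 .015;0 0 0 -.0004 0 0 .015;0 0 0 -.0006 0 0 .015;0 0 0 -.0008 0 0 .015;0 0 0 -.0008 0 0 .015' >/dev/null; python3 chk.py &&
python3 -m inch '0 0 0 -.0002 0 0 .015;0 0 0 -.0004 0 0 .015;0 0 0 -.0006 0 0 .015;0 0 0 -.0008 0 0 .015;0 0 0 -.0008 0 0 .015' >/dev/null; python3 chk.py
```

```text
15.6 [ 0.5428 -0.0499  0.0303] [-0.6 -0.7 -0.1] 0.4
15.6 [ 0.5428 -0.0499  0.0303] [-0.6 -0.7 -0.1] 0.4
15.6 [ 0.5428 -0.0499  0.0303] [-0.6 -0.7 -0.1] 0.4False
False
False
```

```bash
sed -i 's/sys.exit(s\["ft_force"\]\[0\]<-3.6)/sys.exit(int(s["ft_force"][0]<-3.6))/' chk.py
python3 -m inch '0 0 0 -.0002 0 0 .015;0 0 0 -.0004 0 0 .015;0 0 0 -.0006 0 0 .015;0 0 0 -.0008 0 0 .015;0 0 0 -.0008 0 0 .015' >/dev/null && python3 chk.py &&
python3 -m inch '0 0 0 -.0002 0 0 .015;0 0 0 -.0004 0 0 .015;0 0 0 -.0006 0 0 .015;0 0 0 -.0008 0 0 .015;0 0 0 -.0008 0 0 .015' >/dev/null && python3 chk.py &&
python3 -m inch '0 0 0 -.0002 0 0 .015;0 0 0 -.0004 0 0 .015;0 0 0 -.0006 0 0 .015;0 0 0 -.0008 0 0 .015;0 0 0 -.0008 0 0 .015' >/dev/null && python3 chk.py &&
python3 -m inch '0 0 0 -.0002 0 0 .015;0 0 0 -.0004 0 0 .015;0 0 0 -.0006 0 0 .015;0 0 0 -.0008 0 0 .015;0 0 0 -.0008 0 0 .015' >/dev/null && python3 chk.py &&
python3 -m inch '0 0 0 -.0002 0 0 .015;0 0 0 -.0004 0 0 .015;0 0 0 -.0006 0 0 .015;0 0 0 -.0008 0 0 .015;0 0 0 -.0008 0 0 .015' >/dev/null && python3 chk.py &&
python3 -m inch '0 0 0 -.0002 0 0 .015;0 0 0 -.0004 0 0 .015;0 0 0 -.0006 0 0 .015;0 0 0 -.0008 0 0 .015;0 0 0 -.0008 0 0 .015' >/dev/null && python3 chk.py
```

```text
16.02 [ 0.5436 -0.0498  0.0303] [ 0.3  0.9 -0.4] 0.4
16.43 [ 0.5444 -0.0497  0.0303] [-1.1  0.4  0.1] 0.4
16.85 [ 0.5452 -0.0496  0.0303] [-1.3 -0.3 -0.5] 0.4
17.27 [ 0.546  -0.0495  0.0303] [-1.4 -0.  -0.3] 0.4
17.68 [ 0.5468 -0.0494  0.0303] [-0.3 -0.3 -0.7] 0.4
18.1 [ 0.5476 -0.0493  0.0303] [-1.3  0.4 -0.3] 0.4
```

```bash

python3 -m inch '0 0 0 -.0002 0 0 .015;0 0 0 -.0004 0 0 .015;0 0 0 -.0006 0 0 .015;0 0 0 -.0008 0 0 .015;0 0 0 -.0008 0 0 .015' >/dev/null && python3 chk.py &&
python3 -m inch '0 0 0 -.0002 0 0 .015;0 0 0 -.0004 0 0 .015;0 0 0 -.0006 0 0 .015;0 0 0 -.0008 0 0 .015;0 0 0 -.0008 0 0 .015' >/dev/null && python3 chk.py &&
python3 -m inch '0 0 0 -.0002 0 0 .015;0 0 0 -.0004 0 0 .015;0 0 0 -.0006 0 0 .015;0 0 0 -.0008 0 0 .015;0 0 0 -.0008 0 0 .015' >/dev/null && python3 chk.py &&
python3 -m inch '0 0 0 -.0002 0 0 .015;0 0 0 -.0004 0 0 .015;0 0 0 -.0006 0 0 .015;0 0 0 -.0008 0 0 .015;0 0 0 -.0008 0 0 .015' >/dev/null && python3 chk.py &&
python3 -m inch '0 0 0 -.0002 0 0 .015;0 0 0 -.0004 0 0 .015;0 0 0 -.0006 0 0 .015;0 0 0 -.0008 0 0 .015;0 0 0 -.0008 0 0 .015' >/dev/null && python3 chk.py &&
python3 -m inch '0 0 0 -.0002 0 0 .015;0 0 0 -.0004 0 0 .015;0 0 0 -.0006 0 0 .015;0 0 0 -.0008 0 0 .015;0 0 0 -.0008 0 0 .015' >/dev/null && python3 chk.py
```

```text
18.52 [ 0.5481 -0.0493  0.0303] [-3.4  0.2  2.3] 1.8
18.93 [ 0.5481 -0.0493  0.0302] [-8.1 -0.8  5.3] 4.2
```

```bash

python3 -m inch '0 0 0 0 0 0 .015;0 0 0 0 0 0 .015;0 0 0 0 0 0 .015;0 0 0 0 0 0 .015;0 0 0 0 0 0 .015' >/dev/null; python3 chk.py 
python3 - <<'E'
from h import *
im,d=capture('scene');b=cv2.resize(np.clip(im[205:275,280:360,::-1]*1.8,0,255).astype(np.uint8),None,fx=8,fy=8,interpolation=cv2.INTER_CUBIC);cv2.imwrite('pics/s7.png',b)
E
python3 chk.py
```

```text
19.35 [ 0.5481 -0.0493  0.0302] [-8.4 -0.6  5.2] 4.1
19.4 [ 0.5481 -0.0493  0.0302] [-8.6 -0.4  5.6] 4.1
```

View pics/s7.png

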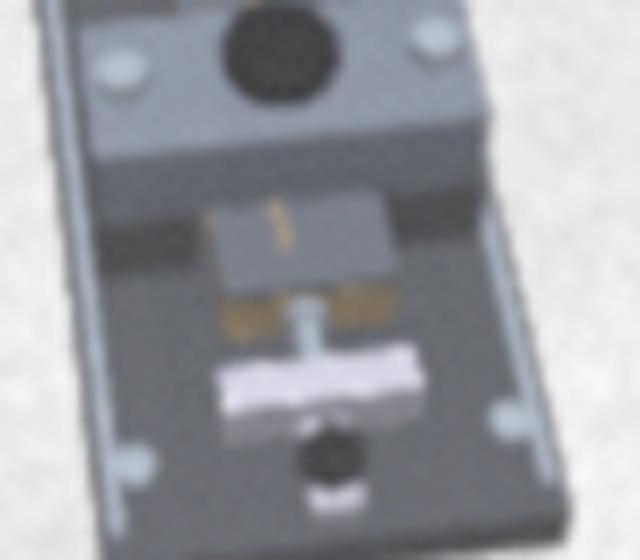

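The crop shows the block's leading end touching the screw at (305,300). The gauge bar at (320,375) hasn't moved, and the push has held steady at about 8 N for over 0.4 s. Backing off.

```bash

python3 -m inch '0 0 0 .0003 0 0 .015;0 0 0 .0006 0 0 .015;0 0 0 .0012 0 0 .015;0 0 0 .002 0 0 .015;0 0 0 .004 0 0 .015'
python3 -m inch '0 0 0 .004 0 0 .015;0 0 0 .01 0 0 .015;0 0 0 .018 0 0 .015;0 0 0 .026 0 0 .015;0 0 0 .034 0 0 .015'
python3 -m inch '0 0 0 0 0 -.01 .015;0 0 0 0 0 -.03 .015;0 0 0 0 0 -.06 .015;0 0 0 0 0 -.09 .015;0 0 0 0 0 -.12 .015'
python3 -m inch '0 0 0 0 0 -.01 .015;0 0 0 0 0 -.02 .015;0 0 0 0 0 -.03 .015;0 0 0 0 0 -.03 .015;0 0 0 0 0 -.03 .015'
python3 - <<'E'
from h import *
A=cv2.imread('pics/scene0.png')
im,d=capture('scene');cv2.imwrite('pics/sF.png',im[...,::-1]);f=lambda a:cv2.resize(np.clip(a[160:280,270:360]*1.8,0,255).astype(np.uint8),None,fx=4,fy=4,interpolation=cv2.INTER_CUBIC)
cv2.imwrite('pics/s8.png',np.hstack([f(A.astype(float)),f(im[...,::-1].astype(float))]))
g=im[245:272,295:345].astype(int)-A[245:272,295:345,::-1]; print("gauge diff max",abs(g).max(), abs(g).mean())
E
```

```text
t: 19.82
position: [0.5457, -0.0495, 0.0304]
ee_rot: [-0.187, 3.135, -0.0]
ft_force: [0.2, 0.3, -0.7]
opening: 0.0151
grip_force: 0.0
t: 20.23
position: [0.5103, -0.0538, 0.0304]
ee_rot: [0.187, -3.136, 0.0]
ft_force: [-0.2, 0.3, -0.0]
opening: 0.0149
grip_force: 0.0
t: 20.65
position: [0.5111, -0.0537, 0.1524]
ee_rot: [-0.186, 3.136, 0.0]
ft_force: [-0.3, 0.1, -0.5]
opening: 0.0152
grip_force: 0.0
t: 21.07
position: [0.5113, -0.0536, 0.18]
ee_rot: [0.187, -3.136, -0.0]
ft_force: [0.2, -0.7, -0.1]
opening: 0.0149
grip_force: 0.0
gauge diff max 19 1.326172839506173
```

View pics/s8.png

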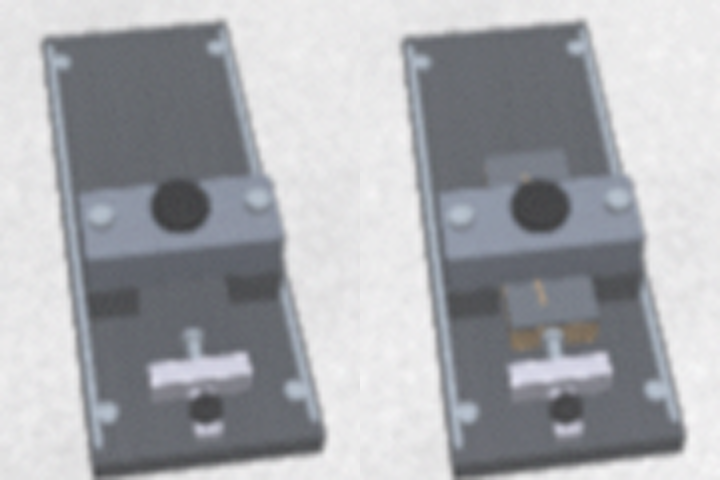

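Before (left) and after (right): the gauge is at the same place, (195,370) and (555,370). The block lies straight through the tunnel with its end at the screw (553,335), and the arm is clear. Handing in.

```bash
python3 -c "
from bench import close_job; print(close_job())"
```

```text
the job is handed in; nothing more can be done
None
```

The larger grey block was slid flat under the head, held against the stop screw at about 8 N (measured at the wrist) for over 0.4 s, and left there; before/after pictures show no gauge movement, and I handed the job in at about 21 s with the arm clear.

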